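# Turn an empty solder pallet over onto the loading plate

### The job

The small empty solder pallet lies pocket side down on the bench in front of the loading plate. Without picking it up, push it against the front edge of the plate until it tips up on edge there and flips over onto the plate, so that the board pocket faces up; then push it across the plate until its long side sits flush against the stop bar. Leave the other things on the bench where they are.

Things in the scene. Friction and masses are not known exactly. Their poses are not given: they have to be found in the camera images.
- pallet: empty solder pallet, loose dark grey plate 94 (x) by 110 (y) by 14 mm, about 190 g; origin at its centre, half-way through its thickness (7 mm above the bench at first). z points out of its flat back with two windows, up at first; the other face has a 10 mm deep board pocket and four small steel clips. One long side roughly faces the loading plate; either may go to the stop bar
- pallet_flange (a point): middle of the edge of the pallet's flange on its -x side (47 mm from its centre along -x, 5 mm along z), at first the long side towards the robot. The 4 mm thick back overhangs the 10 mm high pocket frame by 8 mm all round: this flange's edge is 10 to 14 mm above the bench at first, the frame standing on the bench. The pallet slides easily on bench and plate, while rubber fingertips grip its edge. Axes as the pallet's
- loader: loading plate, fixed aluminium, 180 mm deep (x) by 250 mm wide (y), its top 15 mm above the bench. Origin at bench level at the foot of the middle of its vertical front face, the edge to tip the pallet against; x points from that face to the back, away from the robot; z up
- stop_bar (a point): middle of the foot of the stop bar's near face, on the loading plate's top, 115 mm behind its front face. Steel bar 190 mm long along y, 14 mm thick, 10 mm high; a black sensor block 22 mm high stands behind it. Axes as the plate's
- tape_measure: bystander: black tape measure 72 by 36 by 60 mm high, origin under its centre, beside the pallet or the plate's front corner
- solder_spool: bystander: grey spool, 62 mm across, 52 mm high, standing, origin under its centre, on the other side of the pallet from the tape measure
- tape_roll: bystander: yellow roll of tape lying flat, 80 mm across, 22 mm high, origin under its centre
- flux_bottle: bystander: white bottle 56 mm across, 130 mm high, origin under its centre
- parts_bin: bystander: blue steel bin 150 by 100 by 55 mm high, origin under its centre
- screwdriver: bystander: screwdriver about 200 mm long lying on the bench along its x, handle to -x
- calliper: bystander: steel calliper 210 mm long lying flat along its x, origin under its middle

How it is judged:
On the way:
1. the pallet is tipped up on its long edge against the front edge of the loading plate (angle between pallet's own z axis and vertical between 0.8 and 1.75 rad and angle between pallet's own y axis and vertical between 1.27 and 1.87 rad and x of pallet in the frame of loader between -0.06 and 0.02 m and height (world z) of pallet below 0.065 m), for 0.1 s.
At the end, for the whole second after the job is handed in: The pallet lies still and flat on the loading plate, pocket up, one long side within 5 mm of the stop bar and parallel to it within 0.06 rad, and not sticking out past the plate's sides (centre within 65 mm of the plate's middle line) (angle between pallet's own z axis and vertical above 3.08 rad and z of pallet in the frame of loader between 0.019 and 0.025 m and x of pallet in the frame of loader between 0.063 and 0.071 m and y of pallet in the frame of loader between -0.065 and 0.065 m and angle between the y axis of pallet and the y axis of loader, either way round below 0.06 rad and linear speed of pallet below 0.01 m/s); the robot touches nothing.
It fails at once if the pallet is lifted or carried: clear of the bench and the plate (its centre above 75 mm; or lying nearly flat with its centre above 35 mm pocket down, 50 mm pocket up) (height (world z) of pallet above 0.075 m or (height (world z) of pallet above 0.035 m and angle between pallet's own z axis and vertical below 0.45 rad) or (height (world z) of pallet above 0.05 m and angle between pallet's own z axis and vertical above 2.69 rad)).
It fails at once if another thing on the bench is moved by more than 20 mm (distance of any of tape_measure, solder_spool, tape_roll, flux_bottle, parts_bin, screwdriver, calliper from where it was at the start of the episode above 0.02 m).
It also fails if it takes over 66 s, if anything falls off the work surface, if the arm or the gripper's body presses on something with over 40 N, if the wrist force passes 120 N, or if a joint passes its speed limit or range.

### The arm

A 6-joint arm with a two-finger parallel gripper is mounted at the origin on the work surface. World frame = base frame: x ahead of the robot, y to its left, z up, the work surface at z = 0. Lengths are in m, angles in rad, forces in N, time in s.
With the tool pointing down it reaches from about 0.225 to 0.875 m from the base axis. Payload 3.4 kg.
Tool frame: the origin (TCP) lies between the finger pads; the fingertips stand 22 mm ahead of it and the grasp point (between the pads) lies 3 mm ahead of it; z points along the fingers, y is the direction in which the jaws open and shut (so a half turn about z gives the same grasp; the last joint's range is limited). The gripper opens to 85 mm and grips with 20 to 120 N. Pads are 22 mm wide; open, the fingers measure 114 mm over their backs; the gripper's body (76 mm by 85 mm) begins 54 mm behind the grasp point. The pads swing forward as they close: fully open they stand 13 mm farther back than shut.
Start: joints at [1.119, 0.276, 1.505, -0, 1.361, -0.121], TCP at [0.187, 0.544, 0.253] pointing down, gripper open.
Joint ranges: [-2.89, 2.89], [-0.75, 2.08], [0.22, 2.7], [-1.18, 4.32], [0.11, 2.71], [-2.7, 2.7]. Speed limits (rad/s): [2.57, 2.57, 3.14, 3.14, 3.14, 3.14].

### API

Orientations are given as a rotation vector (axis times angle).
In Python, from plant import robot gives the robot as it stands. Calls block until the motion is done:
- robot.goto(position, orientation): joint-space move of the TCP to a pose.
- robot.move_linear(position, speed=0.15, orientation=None): straight line of the TCP; orientation=None keeps the orientation; speed is the mean speed in m/s.
- robot.goto_joints(angles): joint-space move.
- robot.move_gripper(opening, effort=None): finger opening in m; effort is the grip in N (None keeps the last); returns when the fingers have stopped.
- robot.hold(seconds).
- robot.solve_ik(position, orientation): joint angles nearest the present ones, or None.
- robot.grab_frame(name): name is "side" or "top" or "wrist"; returns the picture (384x512x3 uint8, red, green, blue); there is no depth.
- robot.camera_params(name): a dict with "vertical_fov" (degrees; the focal length in pixels is half the picture's height over the tangent of half this angle, whatever the lens; pixels are square), "cx", "cy" (the principal point, pixels), "R" (3x3) and "t" (3): a world point X has camera coordinates R X + t. Camera axes: x right, y down, z forward; pixel columns grow to the right and rows downward; lengths in m; the calibration is good to about 2 mm. The wrist camera is an equidistant fisheye: a pixel r from the principal point sees the ray r / f radians off the axis. A picture is of the moment at which its call begins: read the wrist's pose just before it. camera_params takes no time and is no camera call; for the wrist camera it gives the pose at the moment of the call.
A pose or a line that the arm cannot do raises robot.PlanningError and nothing moves.
- robot.finish_job(): hands the job in, once; it reports no verdict.
Trained networks look in the newest picture that a camera, given by its name, has taken for a name from the list of things; names that differ only in an ending like _2 or _b are one class to them, and where a whole thing is asked for, a point or a joint stands for the part that bears it (a point fixed in the world has none). Each returns a list of dicts, best first, with "conf" (0 to 1); they miss things now and then, are a little off and sometimes report something else, mostly with a low value. They report only what shows in the picture. A call takes as long as a camera call.
- robot.outline_of(camera, target): "region" (384x512 bool, what is visible of it) and "point" ([column, row] as shares, 0 to 1, of the picture: columns of its width, rows of its height, amid what is visible of it).
- robot.place_of(camera, target): "point" ([column, row] as shares, 0 to 1, of the picture: columns of its width, rows of its height: a listed point, or the origin of a listed thing).
Readings, each from a call of its own:
- robot.current_time_s(): time.
- robot.current_joint_positions(): joint angles.
- robot.current_dq(): joint speeds.
- robot.current_joint_efforts(): joint torques, N m.
- robot.current_ee_pos(): TCP position.
- robot.current_tool_rot(): TCP orientation.
- robot.current_wrist_force(): force on the tool from outside, world axes, zero at the start.
- robot.current_ft_torque(): the same for the moment, N m.
- robot.current_opening(): finger opening in m.
Only numpy, scipy, OpenCV 4.12 (cv2) and the standard library are available. Lean on these libraries where they do the work, as an engineer would, in place of code of your own. Each camera call takes 0.05 s, during which the arm holds its last target.

## Working session

There is one attempt and no reset: what is moved stays moved. The work goes in short steps, each a Python script; the robot and the scene stay as the last script left them, time stands still between calls to the robot, and variables do not carry over. Pictures are saved under pics/ and viewed, and the job is handed in when it is done.

```bash
ls; mkdir -p pics; cat > h.py <<'E'
import numpy as np, cv2
from plant import robot
def cam(n):
    p=robot.camera_params(n); f=192/np.tan(np.radians(p['vertical_fov'])/2)
    return f,p['cx'],p['cy'],np.array(p['R']),np.array(p['t'])
def ray(n,px,C=None):
    f,cx,cy,R,t=C or cam(n)
    d=np.array([(px[0]-cx)/f,(px[1]-cy)/f,1.])
    if n=='wrist':
        r=np.hypot(px[0]-cx,px[1]-cy); a=r/f
        d=np.array([(px[0]-cx)/r*np.sin(a),(px[1]-cy)/r*np.sin(a),np.cos(a)]) if r>0 else np.array([0,0,1.])
    return -R.T@t, R.T@d
def onz(n,px,z,C=None):
    o,d=ray(n,px,C); return o+d*(z-o[2])/d[2]
def proj(n,X,C=None):
    f,cx,cy,R,t=C or cam(n); c=R@np.asarray(X)+t
    return np.array([cx+f*c[0]/c[2],cy+f*c[1]/c[2]])
def shot(n,name):
    im=robot.grab_frame(n); cv2.imwrite(f'pics/{name}.png',im[:,:,::-1]); return im
E
python3 - <<'E'
from h import *
for n in ['top','side','wrist']:
    shot(n,n+'0')
    C=cam(n);print(n,C[0],-C[3].T@C[4],C[3][2])
for t,z in [('pallet',.007),('pallet_flange',.012),('loader',0),('stop_bar',.015),('tape_measure',0),('solder_spool',0),('tape_roll',0),('flux_bottle',0),('parts_bin',0),('screwdriver',0),('calliper',0)]:
    for n in ['top','side']:
        for r in robot.place_of(n,t)[:2]:
            px=np.array(r['point'])*[512,384]; print(t,n,round(r['conf'],2),px.round(),onz(n,px,z).round(4))
print(robot.current_time_s(), robot.current_tool_rot())
E
```

```text
pics
top 399.43103868348913 [ 0.47238458 -0.0019459   1.19943242] [ 0.14420602  0.01851003 -0.98937455]
side 346.56046329620915 [ 0.56101048 -0.83915519  0.57627596] [ 0.04471707  0.84651645 -0.53048119]
wrist 297.3186396354542 [0.10491292 0.57098057 0.37396984] [ 0.30958689 -0.1080944  -0.94470713]
pallet top 0.61 [265. 215.] [ 0.566  -0.0202  0.007 ]
pallet side 0.95 [238. 210.] [ 0.5462 -0.0203  0.007 ]
pallet side 0.55 [248. 253.] [ 0.5679 -0.2034  0.007 ]
pallet_flange top 0.64 [267. 234.] [ 0.5104 -0.0256  0.012 ]
pallet_flange side 0.8 [221. 209.] [ 0.4951 -0.0181  0.012 ]
loader top 0.56 [259. 189.] [ 0.6467 -0.0034  0.    ]
loader side 0.8 [269. 210.] [ 0.6356 -0.0171  0.    ]
stop_bar top 0.78 [255. 150.] [0.7642 0.0038 0.015 ]
stop_bar side 0.82 [308. 201.] [7.511e-01 4.000e-04 1.500e-02]
tape_measure top 0.58 [202. 212.] [0.5791 0.1674 0.    ]
tape_measure side 0.64 [247. 176.] [0.5775 0.1892 0.    ]
tape_measure side 0.59 [283. 178.] [0.6979 0.172  0.    ]
solder_spool top 0.91 [323. 214.] [ 0.565  -0.1937  0.    ]
solder_spool side 0.96 [252. 251.] [ 0.5773 -0.1884  0.    ]
tape_roll top 0.72 [201. 175.] [0.6928 0.1708 0.    ]
tape_roll side 0.59 [285. 180.] [0.7012 0.1536 0.    ]
flux_bottle top 0.92 [398. 207.] [ 0.5817 -0.4186  0.    ]
flux_bottle side 0.78 [263. 336.] [ 0.5881 -0.4282  0.    ]
parts_bin top 0.59 [407. 245.] [ 0.4685 -0.4375  0.    ]
parts_bin top 0.47 [198. 175.] [0.694  0.1798 0.    ]
parts_bin side 0.85 [200. 342.] [ 0.4711 -0.4351  0.    ]
parts_bin side 0.24 [269. 212.] [ 0.6336 -0.0235  0.    ]
screwdriver top 0.74 [105. 236.] [0.5141 0.4624 0.    ]
screwdriver side 0.6 [229. 144.] [0.5127 0.4663 0.    ]
calliper top 0.8 [311. 152.] [ 0.7568 -0.1676  0.    ]
calliper side 0.95 [319. 244.] [ 0.7481 -0.1718  0.    ]
calliper side 0.36 [308. 201.] [0.7572 0.0239 0.    ]
1.25 [5.17271047e-01 3.09868947e+00 1.38574003e-04]
```

```bash
python3 - <<'E'
import cv2
a=cv2.imread('pics/top0.png')[120:290,150:350]; cv2.imwrite('pics/top0c.png',cv2.resize(a,None,fx=3.5,fy=3.5,interpolation=cv2.INTER_CUBIC))
a=cv2.imread('pics/side0.png')[130:290,170:370]; cv2.imwrite('pics/side0c.png',cv2.resize(a,None,fx=3.7,fy=3.7,interpolation=cv2.INTER_CUBIC))
E
```

```text
(no output)
```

View pics/top0c.png

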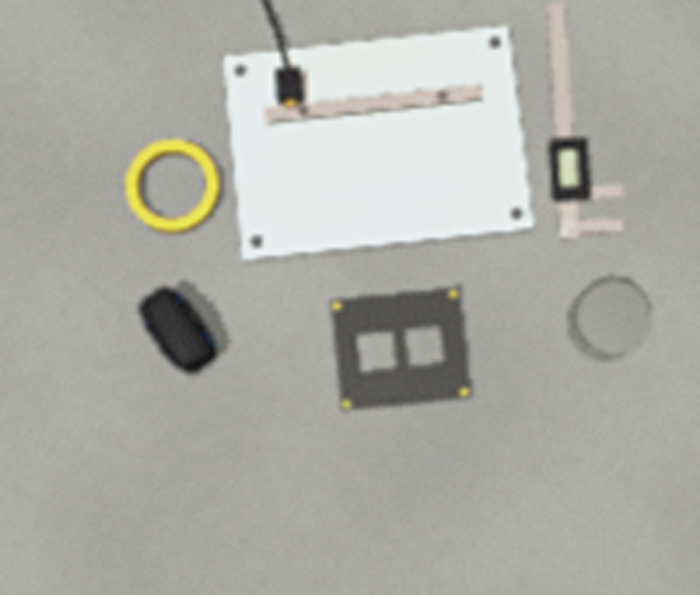

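View pics/side0c.png

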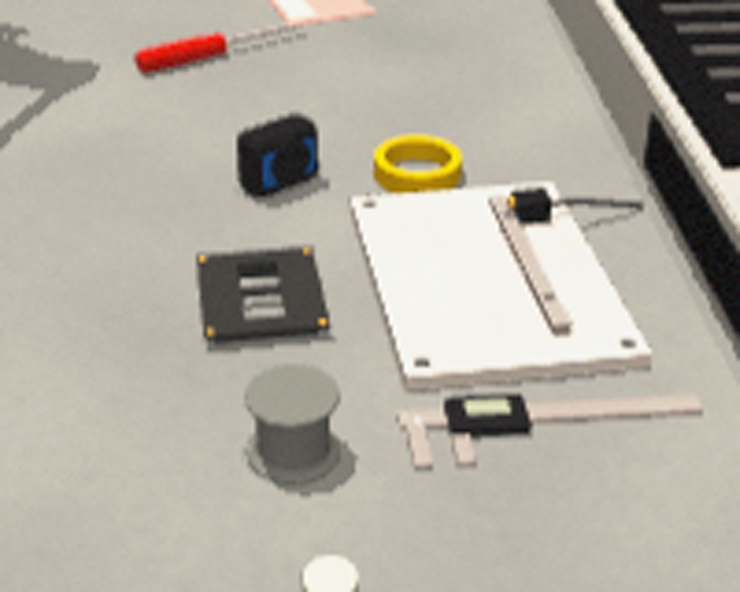

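View pics/top0.png

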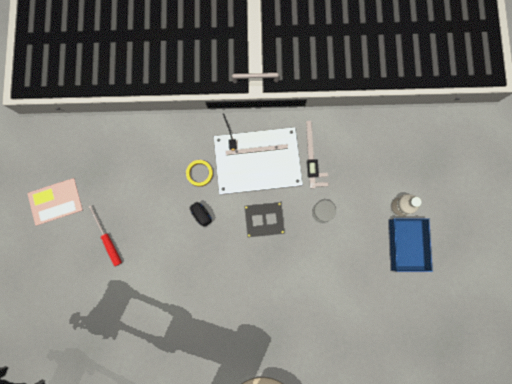

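```bash
cat >> h.py <<'E'
def rect(n,region,z):
    cs,_=cv2.findContours(region.astype(np.uint8),cv2.RETR_EXTERNAL,cv2.CHAIN_APPROX_NONE)
    c=max(cs,key=cv2.contourArea).reshape(-1,2)
    C=cam(n); P=np.array([onz(n,p,z,C)[:2] for p in c])
    return cv2.minAreaRect((P*1000).astype(np.float32)),P
E
python3 - <<'E'
from h import *
for n in ['top','side']:
    im=robot.grab_frame(n)
    for t,z in [('loader',.015),('pallet',.014),('tape_measure',0.03),('solder_spool',.05),('tape_roll',.02)]:
        for r in robot.outline_of(n,t)[:1]:
            print(n,t,round(r['conf'],2),r['region'].sum(),np.round(rect(n,r['region'],z)[0][0],1),np.round(rect(n,r['region'],z)[0][1],1),round(rect(n,r['region'],z)[0][2],2))
print(robot.current_wrist_force(),robot.current_wrist_force(),robot.current_opening())
E
```

```text
top loader 0.72 4819 [7.331e+02 3.000e-01] [185.1 250.5] 5.13
top pallet 0.62 974 [552.8 -15.2] [ 94.3 111.7] 4.53
top tape_measure 0.91 325 [571.1 171.4] [77.4 40.3] 35.03
top solder_spool 0.82 399 [ 570.  -188.6] [58.8 64.8] 24.34
top tape_roll 0.6 222 [696.9 175. ] [72.6 76.9] 89.74
side loader 0.66 3290 [728.6  -8.7] [184.2 273.5] 4.65
side pallet 0.63 745 [550.6 -21.1] [ 92.9 127.2] 4.85
side tape_measure 0.82 449 [566.7 173.5] [ 79.2 158.1] 0.46
side solder_spool 0.85 661 [ 569.4 -216.9] [114.3  57.7] 89.91
side tape_roll 0.8 293 [694.6 166.2] [103.8  76.9] 85.0
[ 0.94346759 -0.69096088  0.58315108] [ 0.94346759 -0.69096088  0.58315108] 0.08531097643700437
```

```bash
cat >> h.py <<'E'
from scipy.spatial.transform import Rotation as Ro
YAW=np.radians(5.0); O=np.array([.6424,-.008,0])
Rz=Ro.from_euler('z',YAW)
def L2W(p): return O+Rz.apply(p)
def W2L(p): return Rz.inv().apply(np.asarray(p)-O)
TIP=.0193
def pose(cx,cz,a=np.radians(10),y=0.,s=.005,half=.011):
    """contact point on front finger face, s up from the tip corner -> TCP pos, rotvec"""
    zt=np.array([np.sin(a),0,-np.cos(a)]); f=np.array([np.cos(a),0,np.sin(a)])
    p=np.array([cx,y,cz])+zt*s-f*half-zt*TIP
    R=np.column_stack([-f,[0,1,0],zt]); assert np.linalg.det(R)>0
    return L2W(p),(Rz*Ro.from_matrix(R)).as_rotvec()
def force(): return Rz.inv().apply(robot.current_wrist_force())
E
python3 - <<'E'
from h import *
robot.move_gripper(.040)
p,r=pose(-.17,.09); robot.goto(p,r)
print(robot.current_time_s(),robot.current_opening(),W2L(robot.current_ee_pos()))
p,r=pose(-.17,.0117); robot.move_linear(p,.15)
robot.hold(.2)
print(force(),robot.current_time_s())
shot('side','side1');shot('wrist','wrist1')
im=cv2.imread('pics/side1.png')[130:290,170:370]; cv2.imwrite('pics/side1c.png',cv2.resize(im,None,fx=3.7,fy=3.7,interpolation=cv2.INTER_CUBIC))
E
```

```text
4.6667 0.03979012478366014 [-0.18296078  0.0003679   0.10234276]
[ 0.05190831 -1.00391436  0.48693807] 5.5417
```

View pics/side1c.png

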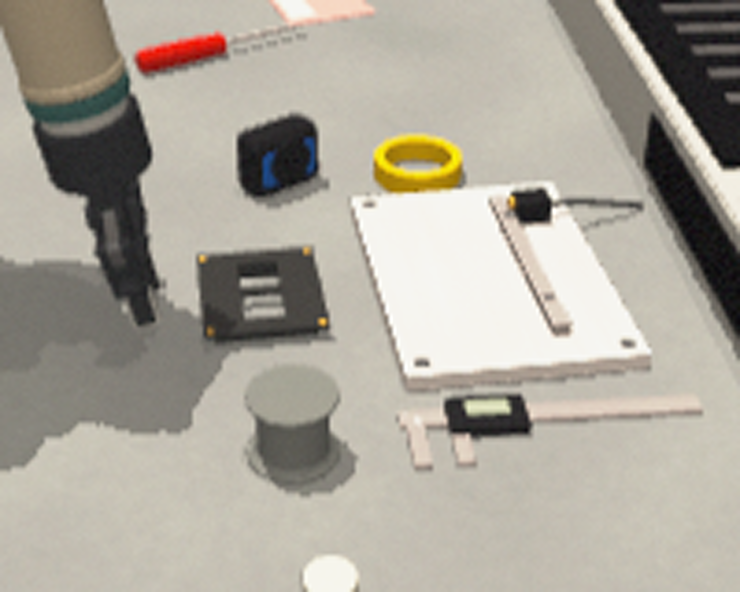

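View pics/wrist1.png

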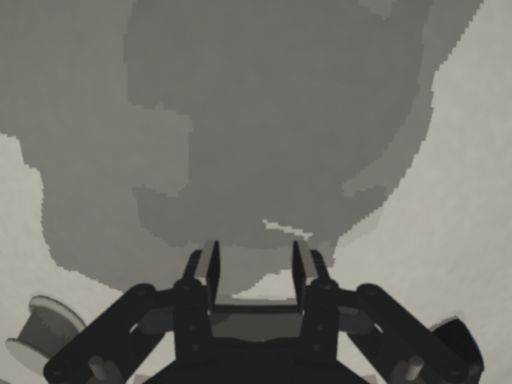

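```bash
python3 - <<'E'
from h import *
b=force(); 
def go(cx,v): p,r=pose(cx,.0117); robot.move_linear(p,v)
go(-.112,.06); print(force()-b)
cx=-.112
while cx>-1 and cx<-.08:
    cx+=.002; go(cx,.03); f=force()-b
    print(round(cx,4),f.round(2),round(robot.current_time_s(),2))
    if f[0]<-4: break
shot('side','side2');shot('top','top2')
im=cv2.imread('pics/side2.png')[130:290,170:370]; cv2.imwrite('pics/side2c.png',cv2.resize(im,None,fx=3.7,fy=3.7,interpolation=cv2.INTER_CUBIC))
r=robot.outline_of('top','pallet')[0]; a=rect('top',r['region'],.014)[0]; print(a, W2L([a[0][0]/1e3,a[0][1]/1e3,0]))
E
```

```text
[0.71539517 0.16735993 0.68917191]
-0.11 [0.21 0.08 1.69] 7.01
-0.108 [-0.14  1.06 -0.13] 7.26
-0.106 [0.18 0.91 0.42] 7.51
-0.104 [0.76 0.21 1.11] 7.76
-0.102 [0.34 0.14 0.67] 8.01
-0.1 [0.58 0.29 0.69] 8.26
-0.098 [ 0.51 -0.41 -0.11] 8.51
-0.096 [-0.25  1.64  0.16] 8.76
-0.094 [-1.91 -0.15  1.37] 9.01
-0.092 [-5.92 -1.01  2.74] 9.26
((572.7488403320312, -194.86331176757812), (62.098411560058594, 65.74930572509766), 43.1185302734375) [-0.08567233 -0.18008174  0.        ]
```

View pics/side2c.png

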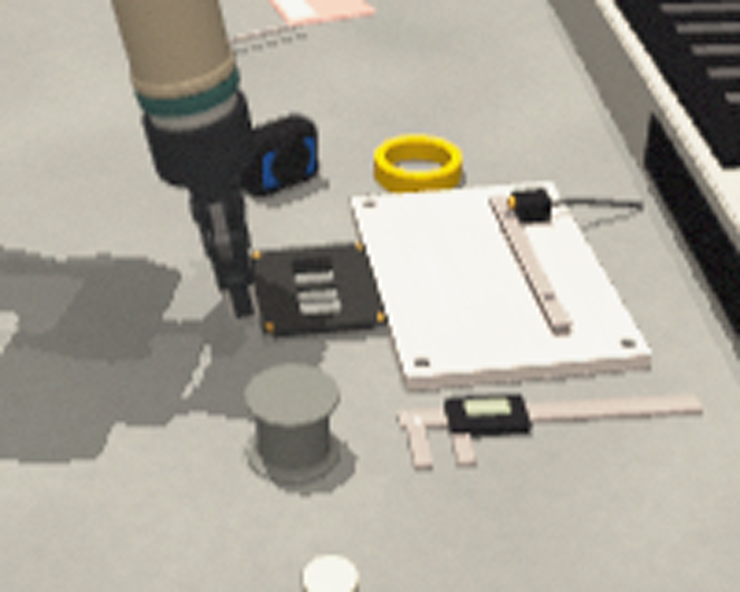

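```bash
cat >> h.py <<'E'
V=np.array([[-47,3],[-47,7],[47,7],[47,3],[39,-7],[-39,-7]])/1000
def prof(th):
    c,s=np.cos(th),np.sin(th); W=np.column_stack([V[:,0]*c+V[:,1]*s,-V[:,0]*s+V[:,1]*c])
    W[:,1]-=W[:,1].min()
    if th<=np.pi/2: W[:,0]-=W[:,0].max()
    else: # back face line (verts 1,2) through (0,.015)
        u=(.015-W[2,1])/(W[1,1]-W[2,1]); W[:,0]-=W[2,0]+u*(W[1,0]-W[2,0])
    return W
E
cat > tip.py <<'E'
from h import *
import sys,json
t0,t1,step,bias,target=map(float,sys.argv[1:6])
b=np.array([.05,-1.0,.49])
for d in np.arange(t0,t1+.01,step):
    P=prof(np.radians(d))[0]
    for k in range(3):
        p,r=pose(P[0]+bias,P[1]+.0017); robot.move_linear(p,.05)
        f=force()-b
        if f[0]<-18: bias-=.0015
        elif f[0]>-target and bias<.012: bias+=.001
        else: break
        if k and d>t0: break
    print(d,P.round(4),f.round(1),round(bias,4),round(robot.current_time_s(),2))
E
python3 tip.py 0 30 3 .003 5
python3 - <<'E'
from h import *
shot('side','side3')
im=cv2.imread('pics/side3.png')[130:290,170:370]; cv2.imwrite('pics/side3c.png',cv2.resize(im,None,fx=3.7,fy=3.7,interpolation=cv2.INTER_CUBIC))
E
```

```text
0.0 [-0.094  0.01 ] [-6.9 -0.3  2.8] 0.003 9.66
3.0 [-0.0941  0.0145] [-6.1 -0.1 -1.5] 0.003 9.91
6.0 [-0.0939  0.0189] [-6.7  0.5 -1. ] 0.003 10.16
9.0 [-0.0935  0.0233] [-6.4  1.4 -1.2] 0.003 10.41
12.0 [-0.0928  0.0277] [-7.4  2.5 -0.2] 0.003 10.66
15.0 [-0.0918  0.0319] [-7.4  1.5  1.5] 0.003 10.91
18.0 [-0.0906  0.0361] [-6.4  1.7  0.3] 0.003 11.16
21.0 [-0.0892  0.0402] [-6.5  1.3  1.4] 0.003 11.41
24.0 [-0.0875  0.0441] [-6.4 -0.3  2. ] 0.003 11.66
27.0 [-0.0856  0.048 ] [-5.8 -0.3  1.7] 0.004 12.16
30.0 [-0.0834  0.0517] [-1.9  1.2  0.4] 0.006 12.66
```

View pics/side3c.png

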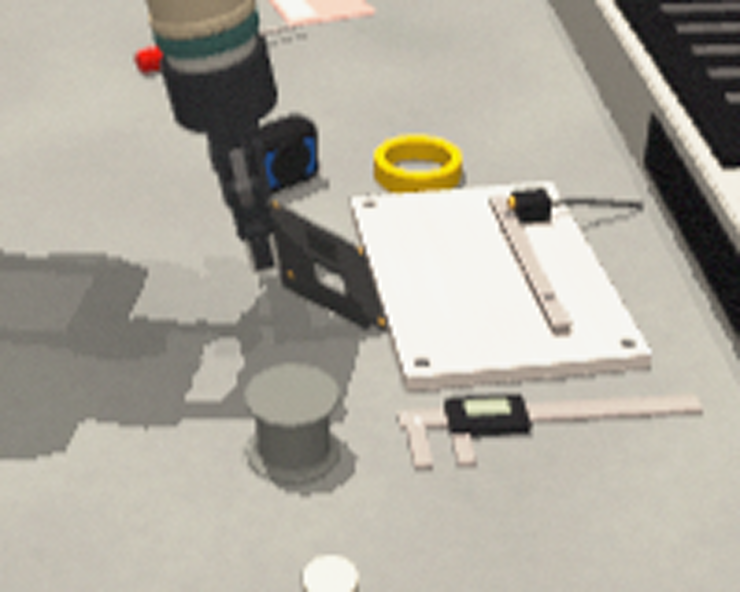

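```bash
sed -i 's/elif f\[0\]>-target and bias<.012/elif f[0]>-target and bias<.009/' tip.py
python3 tip.py 33 81 4 .006 0.5
python3 - <<'E'
from h import *
shot('side','side4')
im=cv2.imread('pics/side4.png')[130:290,170:370]; cv2.imwrite('pics/side4c.png',cv2.resize(im,None,fx=3.7,fy=3.7,interpolation=cv2.INTER_CUBIC))
E
```

```text
33.0 [-0.081   0.0552] [-1.   1.2  0.8] 0.006 12.96
37.0 [-0.0775  0.0597] [-0.5  2.4 -0.2] 0.006 13.22
41.0 [-0.0736  0.064 ] [-1.   1.6 -0.9] 0.006 13.49
45.0 [-0.0693  0.0679] [-1.2  0.9 -0.4] 0.007 14.01
49.0 [-0.0647  0.0715] [-1.4  0.7  0.1] 0.008 14.53
53.0 [-0.0598  0.0751] [-2.6  1.4  1.3] 0.008 14.8
57.0 [-0.0546  0.0788] [-2.   1.6  0.9] 0.008 15.07
61.0 [-0.0491  0.0822] [-0.7  0.8 -0. ] 0.009 15.6
65.0 [-0.0434  0.0852] [-0.3  1.6 -0.5] 0.009 15.88
69.0 [-0.0374  0.0878] [-1.8  0.8  0.4] 0.009 16.16
73.0 [-0.0313  0.0899] [-0.2  0.7  0.1] 0.009 16.44
77.0 [-0.025   0.0916] [-1.1  1.7 -0.1] 0.009 16.73
81.0 [-0.0187  0.0928] [-0.6  0.6 -1. ] 0.009 17.01
```

View pics/side4c.png

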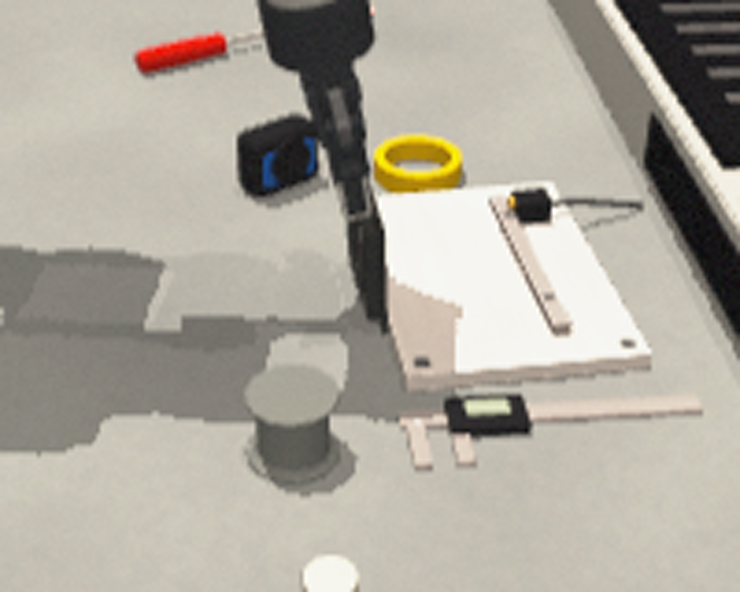

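```bash
python3 - <<'E'
from h import *
b=np.array([.05,-1.0,.49])
for d in [88,96,104,112,120,128,136]:
    P=prof(np.radians(d))[0]; p,r=pose(P[0]+.009,P[1]); robot.move_linear(p,.12)
    print(d,P.round(4),(force()-b).round(1),round(robot.current_time_s(),2))
shot('side','side5')
im=cv2.imread('pics/side5.png')[130:290,170:370]; cv2.imwrite('pics/side5c.png',cv2.resize(im,None,fx=3.7,fy=3.7,interpolation=cv2.INTER_CUBIC))
E
```

```text
88 [-0.0073  0.0939] [-0.4  1.   0.1] 17.31
96 [0.0043 0.0939] [ 0.4  0.3 -0.7] 17.56
104 [0.0151 0.0922] [0.6 2.4 0.8] 17.81
112 [0.0254 0.0887] [ 0.2  0.3 -0.2] 18.06
120 [0.0349 0.0834] [-0.7  1.2  0.3] 18.31
128 [0.043  0.0765] [-0.4  0.9 -0.5] 18.56
136 [0.0493 0.0682] [ 0.3  0.5 -0.2] 18.81
```

View pics/side5c.png

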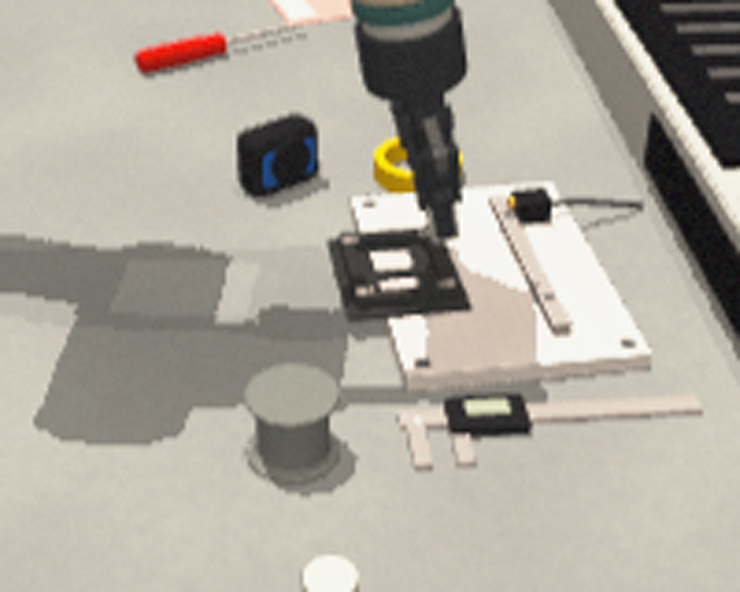

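```bash
python3 - <<'E'
from h import *
p=W2L(robot.current_ee_pos()); robot.move_linear(L2W(p+[0,0,.05]),.2)
P,r=pose(-.12,.10); robot.move_linear(P,.25)
print(robot.current_time_s())
shot('side','side6');shot('top','top6');robot.grab_frame('top')
r=robot.outline_of('top','pallet')
if r: a=rect('top',r[0]['region'],.02)[0]; print(r[0]['conf'],a, W2L([a[0][0]/1e3,a[0][1]/1e3,0]))
im=np.hstack([cv2.imread('pics/side6.png')[130:290,170:370],cv2.imread('pics/top6.png')[120:280,170:340]]); cv2.imwrite('pics/side6c.png',cv2.resize(im,None,fx=2.1,fy=2.1,interpolation=cv2.INTER_CUBIC))
E
```

```text
20.125
```

View pics/side6c.png

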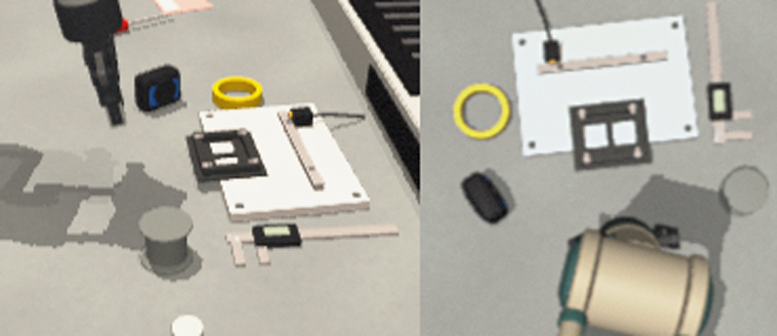

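```bash
cat >> h.py <<'E'
def pal(name,z=.019):
    im=cv2.imread(name).astype(int).max(2); m=np.zeros_like(im,bool); m[150:206,225:285]=im[150:206,225:285]<100
    m=cv2.morphologyEx(m.astype(np.uint8),cv2.MORPH_OPEN,np.ones((3,3)))
    a,P=rect('top',m,z); c=W2L([a[0][0]/1e3,a[0][1]/1e3,0]); return np.round(a[0],1),np.round(a[1],1),round(a[2],2),c.round(4)
E
python3 -c "
from h import *
print(pal('pics/top6.png'))
im=cv2.imread('pics/top6.png')[130:230,215:300]; cv2.imwrite('pics/top6z.png',cv2.resize(im,None,fx=6,fy=6,interpolation=cv2.INTER_NEAREST))"
```

```text
(array([627.4, -10.5]), array([25.7, 63.5]), 5.94, array([-0.0152, -0.0012,  0.    ]))
```

View pics/top6z.png

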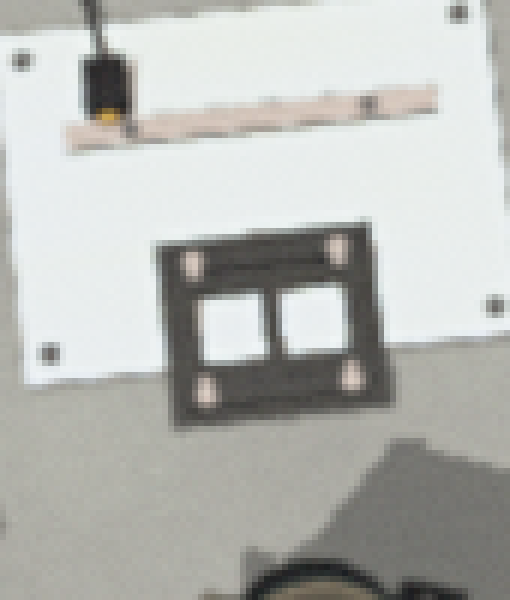

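```bash
python3 -c "
from h import *
for c in [(155,243),(370,222),(395,403),(178,427)]:
    print(W2L(onz('top',(c[0]/6+215,c[1]/6+130),.019)).round(4))
"
```

```text
[0.0625 0.0516 0.019 ]
[ 0.0612 -0.0566  0.019 ]
[-0.0309 -0.0584  0.019 ]
[-0.0311  0.0498  0.019 ]
```

```bash
python3 - <<'E'
from h import *
kw=dict(a=0.,y=-.0035)
p,r=pose(-.065,.09,**kw); robot.goto(p,r)
p,r=pose(-.065,.027,**kw); robot.move_linear(p,.15)
robot.hold(.2); b=np.mean([force() for _ in range(1)],0); print(b)
p,_=pose(.019,.027,**kw); robot.move_linear(p,.06); print((force()-b).round(2))
cx=.019
while cx<.04:
    cx+=.0015; p,_=pose(cx,.027,**kw); robot.move_linear(p,.03); f=force()-b; print(round(cx,4),f.round(2))
    if f[0]<-5: break
robot.hold(.3); print(force()-b)
print(robot.current_time_s())
shot('side','side7');shot('top','top7')
im=np.hstack([cv2.imread('pics/side7.png')[130:290,170:370],cv2.imread('pics/top7.png')[120:280,170:340]]); cv2.imwrite('pics/side7c.png',cv2.resize(im,None,fx=2.1,fy=2.1,interpolation=cv2.INTER_CUBIC))
E
```

```text
[ 0.64076003 -0.78759708 -0.27735795]
[-0.31  1.35 -0.07]
0.0205 [-0.66  0.35  0.41]
0.022 [-0.96  1.6   0.79]
0.0235 [-1.09  1.5   0.41]
0.025 [-0.88  0.25  0.41]
0.0265 [-0.77  0.64  0.26]
0.028 [-1.23  1.21  0.11]
0.0295 [-5.1   1.04  2.34]
[-6.45385024 -0.22429552  2.79108701]
25.0417
```

View pics/side7c.png

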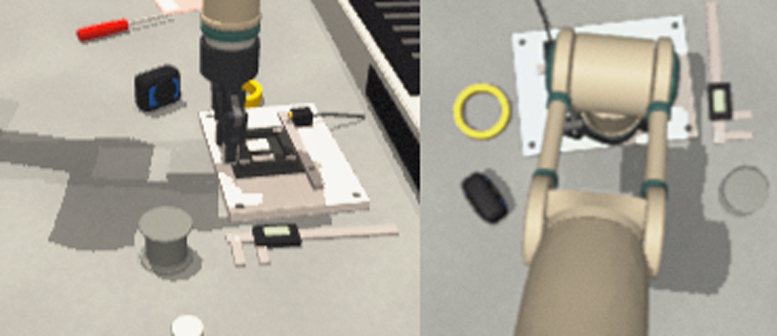

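Contact with the bar came at the predicted position (force step at x' ≈ 0.029). I'll back straight off, raise the arm and check.

```bash
python3 - <<'E'
from h import *
kw=dict(a=0.,y=-.0035)
p,_=pose(-.06,.027,**kw); robot.move_linear(p,.1)
p,_=pose(-.10,.12,**kw); robot.move_linear(p,.2)
robot.goto_joints([1.119, 0.276, 1.505, -0, 1.361, -0.121]); robot.hold(.3)
print(robot.current_time_s())
shot('side','side8');shot('top','top8')
for n in ['pallet','loader','tape_measure','solder_spool']:
    r=robot.outline_of('top',n)[0]; a=rect('top',r['region'],.018)[0]; print(n,r['conf'],np.round(a[0],1),np.round(a[1],1),round(a[2],2),W2L([a[0][0]/1e3,a[0][1]/1e3,0]).round(4))
im=cv2.imread('pics/top8.png')[130:230,215:300]; cv2.imwrite('pics/top8z.png',cv2.resize(im,None,fx=6,fy=6,interpolation=cv2.INTER_NEAREST))
im=cv2.imread('pics/side8.png')[130:290,170:370]; cv2.imwrite('pics/side8c.png',cv2.resize(im,None,fx=3.7,fy=3.7,interpolation=cv2.INTER_CUBIC))
E
```

```text
29.5333
pallet 0.61 [515.6 457.8] [195.8  29.3] 26.59 [-0.0857  0.475   0.    ]
loader 0.7 [762.9   1.8] [250.8 252.3] 3.99 [ 0.1209 -0.0007  0.    ]
tape_measure 0.56 [572.1 172.1] [78.4 45. ] 33.48 [-0.0543  0.1855  0.    ]
solder_spool 0.6 [ 573.1 -195. ] [61.9 67.6] 43.42 [-0.0853 -0.1803  0.    ]
```

View pics/top8z.png

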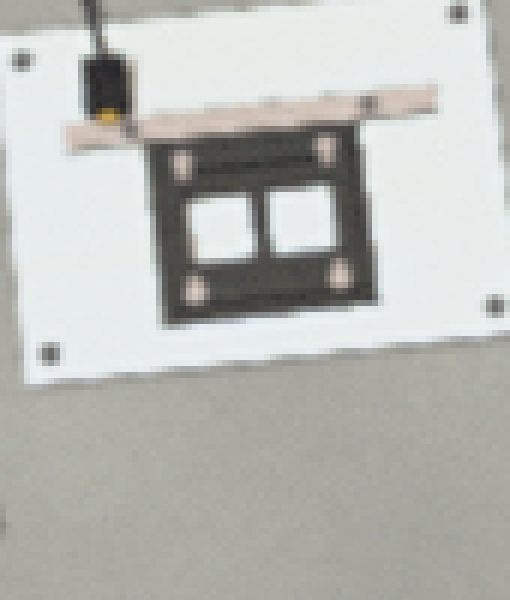

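View pics/side8c.png

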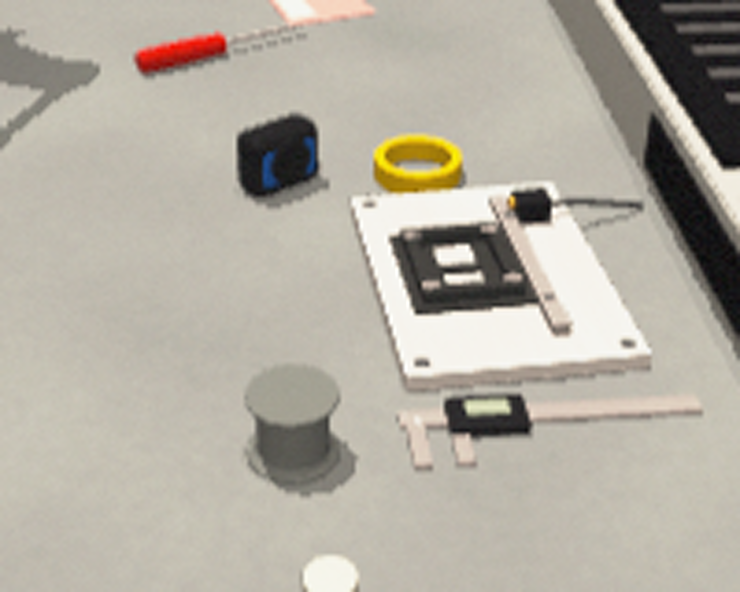

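```bash
python3 - <<'E'
from h import *
for c in [(145,143),(357,122),(378,300),(163,325)]:
    print(W2L(onz('top',(c[0]/6+215,c[1]/6+130),.019)).round(4))
robot.finish_job(); print(robot.current_time_s())
E
```

```text
[0.1141 0.0514 0.019 ]
[ 0.113 -0.056  0.019]
[ 0.0214 -0.056   0.019 ]
[0.0206 0.0519 0.019 ]
the job is handed in; nothing more can be done
the job is handed in; nothing more can be done
```

The pallet is flipped onto the loading plate, pocket up, with its long side against the stop bar. I handed the job in at about 30 s of the 66 s.

**What I did:** I pushed the pallet against the plate's front face. I then tipped it up on edge with fingertip friction, following its arc with about 6 N of push at first, until it fell over onto the plate. Last, I pushed it by its frame to the stop bar, where the force stepped up to 5–6 N at the predicted position. The arm then went back to its start pose, touching nothing.

**Last checks, from the top camera:**
- The pallet's corners in the plate's frame are at x 0.021 to 0.114 m and y −0.056 to 0.052 m. Its centre is therefore at about (0.067, −0.002), inside the limits.
- Its edges are parallel to the bar within about 1°, against the 3.4° allowed.
- The side picture shows it lying flat with the pocket up, and no bystander visibly moved.

**What disagreed:** In two top pictures the outline network picked the wrong object for the pallet: once the spool, and in the last one something else far off, probably the screwdriver. I therefore read the final pallet corners by eye from the enlarged top picture. That last network outline of the plate was also too large, so I kept the plate pose from the first pictures, which the two force contacts agreed with.

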